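# Move the blue battery pack from rack to charger by way of the changeover stand

## Robot

A 6-joint arm with a two-finger parallel gripper is mounted at the origin on the work surface. World frame = base frame: x ahead of the robot, y to its left, z up, the work surface at z = 0. Lengths are in m, angles in rad, forces in N, time in s.
With the tool pointing down it reaches from about 0.3 to 0.775 m from the base axis. Payload 14.6 kg.
Tool frame: the origin (TCP) lies midway between the tips of the shut fingers; the grasp point (between the pads) lies 19 mm behind it (ctrl.pinch_z is the distance from the TCP to the grasp point, in m); z points along the fingers, y is the line along which they close (so a half turn about z gives the same grasp; the last joint's range is limited). The gripper opens to 94 mm and grips with 3 to 60 N. Pads are 16 mm wide; open, the fingers measure 119 mm over their backs; the gripper's body (75 mm by 177 mm) begins 78 mm behind the grasp point.
Start: joints at [-1.344, 0.3, 1.521, -0, 1.321, -0.067], TCP at [0.159, -0.526, 0.205] pointing down, gripper open.
Joint ranges: [-3.03, 3.03], [-0.79, 2.21], [0.23, 2.52], [-1.04, 4.18], [0, 3.07], [-2.55, 2.55]. Speed limits (rad/s): [2.22, 2.22, 2.57, 3.14, 3.14, 3.14].

## Interface

Orientations are given as [roll, pitch, yaw] about the fixed x, y, z axes, in that order (R = Rz(yaw) Ry(pitch) Rx(roll)).
In Python, from station import ctrl gives the robot as it stands.
- The arm moves only by the tool jog_arm, never from a script. Its argument "motion" is a list of rows, each a list of 7 numbers: the shift along the tool's x, y, z in m, then the turn, a rotation vector about the tool's x, y, z in rad, then the opening, from -1 (shut) to 1 (fully open). In form: [[tx, ty, tz, rx, ry, rz, gripper], ...]. A call has 1 to 5 rows; each row shifts and turns the commanded pose from where the row before left it, along the tool's axes as they then stand; what a row does not reach is not made up. A row lasts 1/10 s, in which the tool goes at most 50 mm and 8.59 degrees, less where a joint would pass 70% of its speed; a pose out of reach is approached as far as the arm can. A call is refused whole if a number of a shift passes 0.05 or a number of a turn 0.15, either way. A call with a gripper value outside its range is refused whole. The fingers move at their own pace and stop on an object; "squeeze" is the grip in N (left out, the last holds). Time passes only in rows, so rows that do not move let the fingers close. It gives the time, the measured TCP pose, the force, the opening and the grip force at its end, in the units of the state.
- ctrl.get_obs(): the state, without advancing time (a new reading comes with each control period).
- ctrl.camera(name): name is "scene" or "side" or "wrist"; returns the picture (400x640x3 uint8, red, green, blue); there is no depth.
- ctrl.camera_model(name): a dict with "intrinsics" (3x3 intrinsics, pixels), "rvec" (rotation vector, rad) and "tvec" (3), from world to camera coordinates, as OpenCV has them. Camera axes: x right, y down, z forward; pixel columns grow to the right and rows downward; lengths in m; the calibration is good to about 2 mm. The wrist camera is an equidistant fisheye: a pixel r from the principal point sees the ray r / f radians off the axis. A picture is of the moment at which its call begins: read the wrist's pose just before it. camera_model takes no time and is no camera call; for the wrist camera it gives the pose at the moment of the call.
- ctrl.hand_in(): hands the job in; it is judged then, once.
The state is a dict: "time_s": time; "qpos": joint angles; "joint_vel": joint speeds; "tau": joint torques, N m; "ee_pos": TCP position; "eef_rot": TCP orientation; "force": force on the tool from outside, world axes, zero at the start; "moment": the same for the moment, N m; "grip_width": finger opening in m; "grip_force": force on a finger pad.
Only numpy, scipy, OpenCV 4.12 (cv2) and the standard library are available. Lean on these libraries where they do the work, as an engineer would, in place of code of your own. Each camera call takes 0.05 s, during which the arm holds its last target. There are 200 camera calls.

## Task

Put the blue glue-gun battery on charge. In the plywood rack it can only be held by its two narrow ends, and in the charger only by its two broad sides, so first set it upright on the black-topped stand and let go, then take it by its broad sides and set it down gently in the charger, upright, square and fully home between the two end posts. Leave the red battery standing in the rack, and do not drop the blue one.

Things in the scene. Friction and masses are not known exactly. Their poses are not given: they have to be found in the camera images.
- pack_blue_center (a point): Centre (half-way up) of the blue battery pack: upright block 54 mm long (x), 34 wide (y), 64 high (z), 0.3 kg, black panel on top, same either way round. Stands in one of two bays of a plywood rack, underside 8 mm above the table. Dividers, tops 46 mm above the table, stand 2 mm from its broad sides: only its ends are free to grip (4 mm high lips lie 5 mm beyond them).
- pack_red_center (a point): Centre (half-way up) of the red battery pack, the same in size and shape as the blue one and standing in the other bay of the rack, 48 mm beside it (along y of either pack). It must stay there.
- stand_top (a point): Centre of the top of the changeover stand: a flat black rubber plate, 100 mm (its x) by 80 mm (its y), level, 30 mm above the table, fixed to the table. A pack stands freely on it and can be gripped on all four sides. Any yaw will do.
- charger_seat (a point): Centre of the charger's seat: flat grey platform, white patch, 14 mm above the table, fixed. A pack stands on it with its x along the seat's x, either way round. A post 40 mm above the seat at the -x end and a tower 64 mm above it at +x, 66 mm apart: no finger fits at the ends. Both y sides are open, base 45 mm to either side. Behind the tower a black housing, 36 mm above the seat, ends at x = 101 mm.

How it is judged:
On the way:
1. the blue pack stands upright and at rest on the stand, released (x of pack_blue_center in the frame of stand_top between -0.045 and 0.045 m and y of pack_blue_center in the frame of stand_top between -0.035 and 0.035 m and z of pack_blue_center in the frame of stand_top between 0.024 and 0.04 m and contact force between the fingers and pack_blue below 0.1 N and linear speed of pack_blue below 0.03 m/s and angle between pack_blue_center's own z axis and vertical below 0.17 rad), for 0.2 s.
At the end, for the whole second after the job is handed in: Blue pack released, at rest on the charger seat: centre within 12 mm along, 15 mm across the seat centre, 26-38 mm above it, within 10 degrees of upright and 12.5 of square, either way round. Red pack in the rack, within 20 mm of its start, within 10 degrees of upright (x of pack_blue_center in the frame of charger_seat between -0.012 and 0.012 m and y of pack_blue_center in the frame of charger_seat between -0.015 and 0.015 m and z of pack_blue_center in the frame of charger_seat between 0.026 and 0.038 m and contact force between the fingers and pack_blue below 0.1 N and linear speed of pack_blue below 0.03 m/s and angle between each of pack_blue_center, pack_red_center's own z axis and vertical below 0.17 rad and angle between the x axis of pack_blue_center and the x axis of charger_seat, either way round below 0.22 rad and distance of pack_red_center from where it was at the start of the episode below 0.02 m); the robot touches nothing.
It fails at once if the red pack is moved more than 30 mm or tipped beyond 20 degrees (distance of pack_red_center from where it was at the start of the episode above 0.03 m or angle between pack_red_center's own z axis and vertical above 0.35 rad).
It fails at once if the blue pack is dropped or thrown (moves faster than 0.6 m/s, a fall of about 20 mm, while no finger touches it) (contact force between the fingers and pack_blue below 0.1 N and linear speed of pack_blue above 0.6 m/s).
It also fails if it takes over 59 s, if anything falls off the work surface, if the arm or the gripper's body presses on something with over 40 N, if the wrist force passes 120 N, or if a joint passes its speed limit or range.

## Working session

There is one attempt and no reset: what is moved stays moved. The work goes in short steps, Python scripts to look and compute and a tool call to move; the robot and the scene stay as the last step left them, time stands still between calls to the robot, and variables do not carry over. Pictures are saved under pics/ and viewed, at most 10 in all, crops included, and the job is handed in when it is done.

Besides the shell and the picture viewer there is one more tool, called after "Call:" as name([rows], argument=value, ...), one row to a line, values as JSON. jog_arm: Moves the arm, as the interface text tells. Its arguments: {"type":"object","properties":{"motion":{"type":"array"},"squeeze":{"type":"number"}},"required":["motion"]}

```bash
mkdir -p pics
python3 - <<'E'
from station import ctrl
import cv2,json
o=ctrl.get_obs();print(o)
for n in("scene","side","wrist"):
    m=ctrl.camera_model(n);print(n,m)
    cv2.imwrite(f"pics/{n}0.png",ctrl.camera(n)[:,:,::-1])
E
```

```text
{'time_s': 0.0, 'qpos': array([-1.34360952e+00,  3.00489640e-01,  1.52157667e+00, -7.84418475e-06,
        1.32068629e+00, -6.65997532e-02]), 'joint_vel': array([ 1.02979598e-03, -3.15130535e-04, -1.72264740e-03, -8.24679285e-04,
       -4.10957586e-04, -8.19083565e-05]), 'tau': array([-4.04306365e-04, -5.31810558e+01, -3.52739882e+01,  7.07698544e-02,
        2.44465366e-02, -2.07552062e-04]), 'ee_pos': array([ 0.15920534, -0.52618426,  0.20487803]), 'eef_rot': array([-3.14043478e+00, -6.96137010e-05,  2.93788467e-01]), 'force': array([-0.20552946, -0.33172259, -0.26617886]), 'moment': array([-0.03636857, -0.01319003, -0.01456383]), 'grip_force': 0.0, 'grip_width': 0.0939283533904632}
scene {'intrinsics': array([[520.03442314,   0.        , 316.73720908],
       [  0.        , 520.03442314, 198.33949797],
       [  0.        ,   0.        ,   1.        ]]), 'rvec': array([ 1.47595416,  2.32876266, -0.70149202]), 'tvec': array([ 0.21359221, -0.34336012,  1.81808634])}
side {'intrinsics': array([[388.67586265,   0.        , 318.45700867],
       [  0.        , 388.67586265, 200.63979049],
       [  0.        ,   0.        ,   1.        ]]), 'rvec': array([ 2.09742737, -0.04326518,  0.05545135]), 'tvec': array([-0.53148119,  0.07354105,  0.91680985])}
wrist {'intrinsics': array([[309.70691629,   0.        , 316.01930477],
       [  0.        , 309.70691629, 201.63302709],
       [  0.        ,   0.        ,   1.        ]]), 'rvec': array([-2.32721382,  1.72489876,  0.25555288]), 'tvec': array([-0.54909644, -0.02987993,  0.391588  ])}
```

View pics/scene0.png

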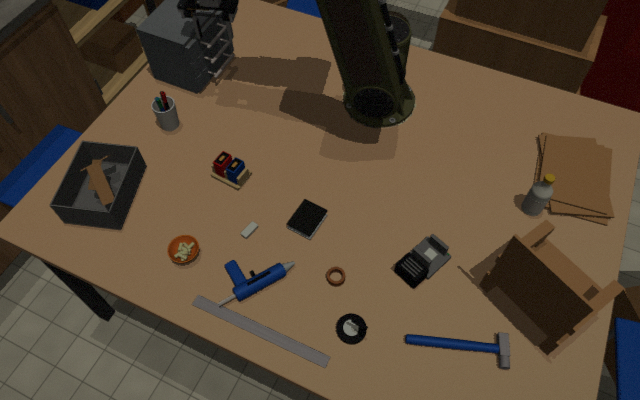

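View pics/side0.png

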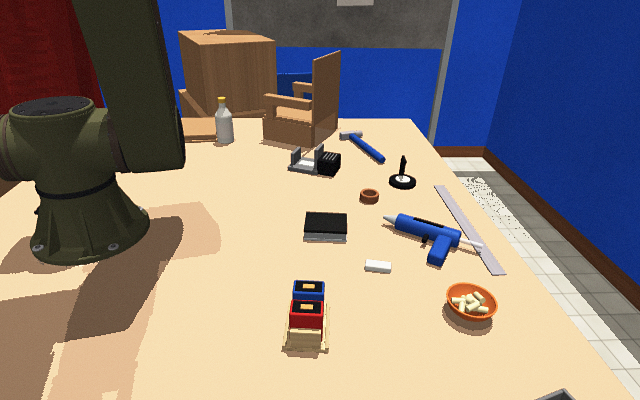

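The scene view shows the rack near (230,170) with the blue pack on its right, the stand at (307,219), and the charger at (422,260). In the side view they are at (308,300), (326,225) and (315,160). I'll enlarge these areas.

Run:
```python
import cv2,numpy as np
s=cv2.imread("pics/scene0.png");d=cv2.imread("pics/side0.png")
def c(im,x,y,w,h,f): return cv2.resize(im[y:y+h,x:x+w],None,fx=f,fy=f,interpolation=cv2.INTER_CUBIC)
# scene crops 66x50 x6 =400x300 approx
a=c(s,200,145,66,50,6);b=c(s,274,192,66,50,6);e=c(s,388,230,66,50,6)
f=c(d,275,270,66,50,6)
cv2.imwrite("pics/crop1.png",np.vstack([np.hstack([a,b]),np.hstack([e,f])]))
g=c(d,285,142,66,40,6);h=c(d,292,205,66,40,6)
cv2.imwrite("pics/crop2.png",np.hstack([g,h]))
```

```text
(no output)
```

View pics/crop1.png

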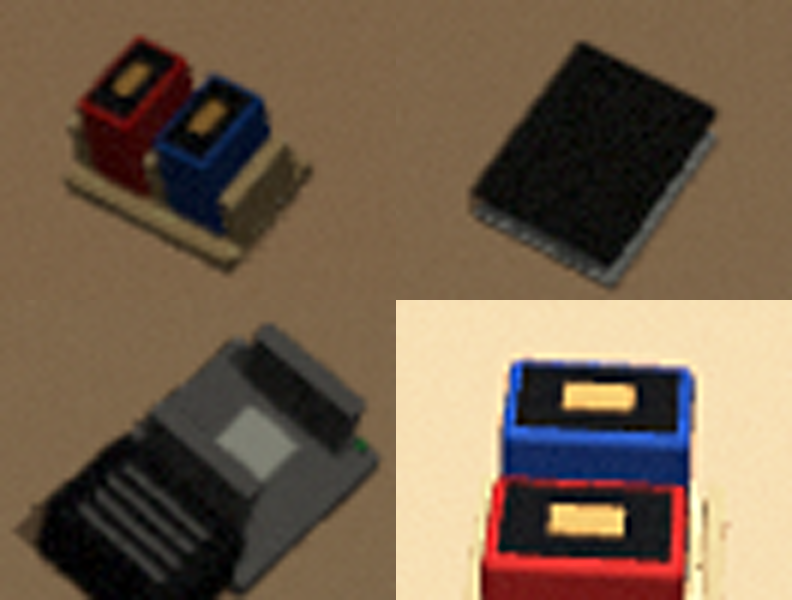

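View pics/crop2.png

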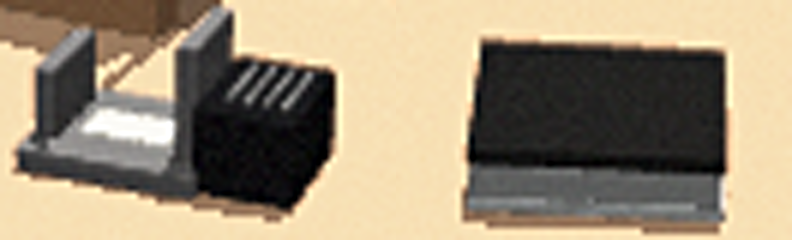

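Read corners (crop → full): blue top (212,78),(268,100),(208,165),(157,142); the stand top and charger patch corners are in the script below.

```bash
cat > h.py <<'E'
import numpy as np,cv2
from scipy.spatial.transform import Rotation as R
from station import ctrl
def ray(m,px):
    K=m["intrinsics"];v=(np.asarray(px,float)-K[:2,2])/K[0,0]
    return np.array([v[0],v[1],1.])
def ground(m,px,z,fish=False):
    Rm=cv2.Rodrigues(np.asarray(m["rvec"]))[0];t=np.asarray(m["tvec"]).ravel()
    out=[]
    for p in px:
        v=ray(m,p)
        if fish:
            th=np.hypot(v[0],v[1]);v=np.array([v[0]/th*np.sin(th),v[1]/th*np.sin(th),np.cos(th)])
        c=-Rm.T@t;d=Rm.T@v;out.append(c+d*(z-c[2])/d[2])
    return np.array(out)
def rep(name,Q):
    e=np.diff(np.vstack([Q,Q[:1]]),axis=0)[:,:2]
    print(name,"c",Q.mean(0).round(4),"len",(np.linalg.norm(e,axis=1)*1e3).round(0),"ang",np.degrees(np.arctan2(e[:,1],e[:,0])).round(1))
E
python3 - <<'E'
from h import *
ms=ctrl.camera_model("scene");md=ctrl.camera_model("side")
f=lambda L,ox,oy,sx=0,sy=0:[((x-sx)/6+ox-.42,(y-sy)/6+oy-.42) for x,y in L]
rep("blue sc",ground(ms,f([(212,76),(270,100),(208,165),(156,142)],200,145),.072))
rep("red sc",ground(ms,f([(138,37),(190,62),(136,126),(80,100)],200,145),.072))
rep("blue sd",ground(md,f([(513,360),(693,370),(690,445),(503,437)],275,270,396,300),.072))
rep("red sd",ground(md,f([(495,480),(685,487),(685,568),(482,560)],275,270,396,300),.072))
rep("st sc",ground(ms,f([(583,42),(717,112),(610,268),(472,192)],274,192,396),.03))
rep("st sd",ground(md,f([(482,38),(725,50),(723,172),(470,163)],292,205,396),.03))
rep("ch sc",ground(ms,f([(255,405),(300,447),(260,483),(215,440)],388,230,0,300),.014))
rep("ch sd",ground(md,f([(97,105),(180,115),(175,142),(82,132)],285,142),.014))
E
```

```text
blue sc c [ 0.4977 -0.2745  0.072 ] len [35. 49. 31. 48.] ang [ 88.6  -9.2 -92.4 174.8]
red sc c [ 0.4923 -0.3223  0.072 ] len [33. 47. 35. 48.] ang [ 85.2  -4.8 -93.5 173.2]
blue sd c [ 0.4986 -0.2795  0.072 ] len [53. 31. 53. 32.] ang [ -6.4 -95.4 174.8  85. ]
red sd c [ 0.4937 -0.3261  0.072 ] len [52. 29. 54. 29.] ang [ -4.7 -93.6 175.1  83.7]
st sc c [ 0.5492 -0.0068  0.03  ] len [ 79. 102.  80. 101.] ang [ 83.4  -5.3 -96.8 174.1]
st sd c [ 0.5479 -0.0138  0.03  ] len [100.  88.  96.  90.] ang [ -6.4 -97.1 175.2  85.6]
ch sc c [0.5009 0.3591 0.014 ] len [29. 28. 29. 28.] ang [  65.   -23.  -115.2  156.7]
ch sd c [0.514 0.36  0.014] len [47. 35. 51. 36.] ang [-16.7 -97.  165.3  76.4]
```

```bash
cat >> h.py <<'E'
from scipy.linalg import fractional_matrix_power as fmp
def plan(xyz,yawdeg,n,cur=None):
    o=ctrl.get_obs()
    def T(p,r): M=np.eye(4);M[:3,:3]=r.as_matrix();M[:3,3]=p;return M
    A=T(o["ee_pos"],R.from_euler("xyz",o["eef_rot"]))
    B=T(xyz,R.from_euler("xyz",[np.pi,0,np.radians(yawdeg)]))
    D=np.real(fmp(np.linalg.inv(A)@B,1/n))
    print("row",D[:3,3].round(4),R.from_matrix(D[:3,:3]).as_rotvec().round(4),"x",n,"t",o["time_s"])
E
python3 -c "
from h import *
plan([.498,-.277,.17],84.2,10)"
```

```text
row [0.0438 0.0084 0.0035] [-1.000e-04 -1.000e-04 -1.176e-01] x 10 t 0.15
```

Call:
jog_arm([
  [0.0438, 0.0084, 0.0035, 0, 0, -0.1176, 1],
  [0.0438, 0.0084, 0.0035, 0, 0, -0.1176, 1],
  [0.0438, 0.0084, 0.0035, 0, 0, -0.1176, 1],
  [0.0438, 0.0084, 0.0035, 0, 0, -0.1176, 1],
  [0.0438, 0.0084, 0.0035, 0, 0, -0.1176, 1],
])

```text
time_s: 0.65
ee_pos: [0.3681, -0.4523, 0.1874]
eef_rot: [-3.141, -0.0, 0.887]
force: [0.4, -0.2, -0.1]
grip_width: 0.0939
grip_force: 0.0
```

Call:
jog_arm([
  [0.0438, 0.0084, 0.0035, 0, 0, -0.1176, 1],
  [0.0438, 0.0084, 0.0035, 0, 0, -0.1176, 1],
  [0.0438, 0.0084, 0.0035, 0, 0, -0.1176, 1],
  [0.0438, 0.0084, 0.0035, 0, 0, -0.1176, 1],
  [0.0438, 0.0084, 0.0035, 0, 0, -0.1176, 1],
])

```text
time_s: 1.15
ee_pos: [0.4993, -0.2755, 0.1699]
eef_rot: [-3.141, -0.0, 1.475]
force: [-0.9, -0.3, -0.1]
grip_width: 0.094
grip_force: 0.0
```

Call:
jog_arm([
  [0, 0, 0, 0, 0, 0, 1],
  [0, 0, 0, 0, 0, 0, 1],
])

```text
time_s: 1.35
ee_pos: [0.4988, -0.2766, 0.1703]
eef_rot: [-3.141, -0.0, 1.471]
force: [-0.4, 0.0, -0.4]
grip_width: 0.0937
grip_force: 0.0
```

Run:
```python
from h import *
m=ctrl.camera_model("wrist");im=ctrl.camera("wrist")
import pickle;pickle.dump(m,open("m1.pkl","wb"))
o=ctrl.get_obs();print(o["ee_pos"],o["eef_rot"],o["force"])
cv2.imwrite("pics/w1.png",im[:,:,::-1])
plan([.498,-.277,.17],84.2,1)
```

```text
[ 0.49844294 -0.27750391  0.1704202 ] [-3.14146528e+00  1.02642915e-04  1.46902562e+00] [-0.43891344  0.22247961  0.16052326]
row [ 0.0005 -0.0005  0.0004] [-0.0001  0.0001 -0.0005] x 1 t 1.4
```

View pics/w1.png

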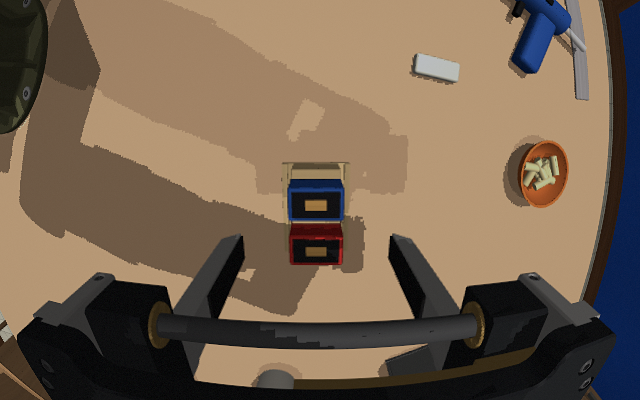

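Run:
```python
import cv2
im=cv2.imread("pics/w1.png")[155:275,265:370]
cv2.imwrite("pics/w1c.png",cv2.resize(im,None,fx=5,fy=5,interpolation=cv2.INTER_CUBIC))
```

```text
(no output)
```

View pics/w1c.png

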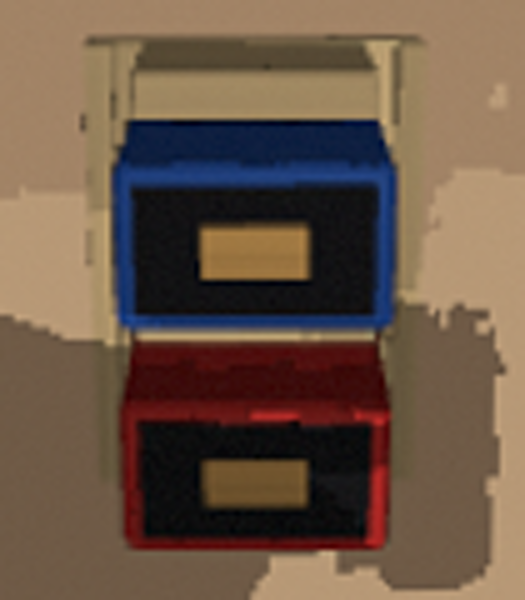

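Blue top in the crop: (115,165),(396,165),(390,328),(118,328). Red top: (123,405),(388,405),(383,548),(128,548).

Run:
```python
from h import *
import pickle
m=pickle.load(open("m1.pkl","rb"))
f=lambda L:[(x/5+265-.4,y/5+155-.4) for x,y in L]
rep("blue",ground(m,f([(115,165),(396,165),(390,328),(118,328)]),.072,True))
rep("red",ground(m,f([(123,405),(388,405),(383,548),(128,548)]),.072,True))
```

```text
blue c [ 0.4985 -0.2771  0.072 ] len [52. 32. 52. 32.] ang [ -5.7 -96.2 174.3  83.8]
red c [ 0.4939 -0.3246  0.072 ] len [51. 32. 51. 32.] ang [ -5.7 -95.6 174.3  84.3]
```

Call:
jog_arm([
  [0, 0, 0.04, 0, 0, 0, 1],
  [0, 0, 0.04, 0, 0, 0, 1],
  [0, 0, 0.03, 0, 0, 0, 1],
  [0, 0, 0.02, 0, 0, 0, 1],
  [0, 0, 0.014, 0, 0, 0, 1],
])

```text
time_s: 1.9
ee_pos: [0.4975, -0.2782, 0.0249]
eef_rot: [-3.14, -0.001, 1.467]
force: [0.1, -0.4, 0.2]
grip_width: 0.0941
grip_force: 0.0
```

Call:
jog_arm([
  [0, 0, 0, 0, 0, 0, 1],
  [0, 0, 0, 0, 0, 0, 0],
  [0, 0, 0, 0, 0, 0, -0.5],
  [0, 0, 0, 0, 0, 0, -1],
  [0, 0, 0, 0, 0, 0, -1],
], squeeze=25)

```text
time_s: 2.4
ee_pos: [0.4988, -0.2774, 0.0272]
eef_rot: [3.141, 0.001, 1.47]
force: [0.3, -0.4, -0.1]
grip_width: 0.0655
grip_force: 0.0
```

Call:
jog_arm([
  [0, 0, 0, 0, 0, 0, -1],
  [0, 0, 0, 0, 0, 0, -1],
  [0, 0, 0, 0, 0, 0, -1],
])

```text
time_s: 2.7
ee_pos: [0.4986, -0.2773, 0.0267]
eef_rot: [3.141, 0.0, 1.47]
force: [-1.2, 1.5, 3.7]
grip_width: 0.0539
grip_force: 25.0
```

Call:
jog_arm([
  [0, 0, -0.01, 0, 0, 0, -1],
  [0, 0, -0.02, 0, 0, 0, -1],
  [0, 0, -0.03, 0, 0, 0, -1],
  [0, 0, -0.03, 0, 0, 0, -1],
  [0, 0, 0, 0, 0, 0, -1],
])

```text
time_s: 3.2
ee_pos: [0.5, -0.2781, 0.1206]
eef_rot: [3.136, 0.003, 1.47]
force: [0.2, -0.4, -3.5]
grip_width: 0.0534
grip_force: 25.0
```

Run:
```python
from h import *
plan([.5485,-.011,.118],84.2,10)
print(ctrl.get_obs())
```

```text
row [0.0271 0.0021 0.0002] [0.0006 0.0003 0.    ] x 10 t 3.2
{'time_s': 3.2, 'qpos': array([-5.71638933e-01,  4.26132197e-01,  1.55566658e+00, -8.43981511e-06,
        1.15347656e+00, -4.70681553e-01]), 'joint_vel': array([ 0.00031182,  0.05972213,  0.0614381 , -0.00026491, -0.07128419,
       -0.00028267]), 'tau': array([ 1.57870597e-02, -5.95364857e+01, -3.37068129e+01,  4.55880887e-02,
        1.20741371e+00, -2.42396673e-03]), 'ee_pos': array([ 0.49997379, -0.27810843,  0.12055187]), 'eef_rot': array([3.13596578e+00, 2.87174467e-03, 1.46983426e+00]), 'force': array([ 0.15469367, -0.3581969 , -3.51798925]), 'moment': array([-0.01057147, -0.03807646, -0.03355044]), 'grip_force': 24.999403953552246, 'grip_width': 0.053447955810341875}
```

Call:
jog_arm([
  [0.012, 0.001, 0, 0, 0, 0, -1],
  [0.027, 0.002, 0, 0, 0, 0, -1],
  [0.031, 0.002, 0, 0, 0, 0, -1],
  [0.031, 0.002, 0, 0, 0, 0, -1],
  [0.031, 0.002, 0, 0, 0, 0, -1],
])

```text
time_s: 3.7
ee_pos: [0.5199, -0.1445, 0.1145]
eef_rot: [-3.138, -0.001, 1.47]
force: [0.7, 0.5, -2.7]
grip_width: 0.0539
grip_force: 25.0
```

Call:
jog_arm([
  [0.031, 0.002, 0, 0, 0, 0, -1],
  [0.031, 0.002, 0, 0, 0, 0, -1],
  [0.031, 0.002, 0, 0, 0, 0, -1],
  [0.027, 0.002, 0, 0, 0, 0, -1],
  [0.016, 0.002, 0, 0, 0, 0, -1],
])

```text
time_s: 4.2
ee_pos: [0.5436, -0.01, 0.1147]
eef_rot: [-3.139, -0.0, 1.471]
force: [0.4, -0.4, -3.1]
grip_width: 0.0538
grip_force: 25.0
```

Call:
jog_arm([
  [0, 0, 0, 0, 0, 0, -1],
  [0, 0, 0, 0, 0, 0, -1],
  [0, 0, 0, 0, 0, 0, -1],
])

```text
time_s: 4.5
ee_pos: [0.5442, -0.0133, 0.116]
eef_rot: [-3.141, 0.0, 1.469]
force: [-0.1, -0.5, -3.3]
grip_width: 0.0538
grip_force: 25.0
```

Run:
```python
from h import *
cv2.imwrite("pics/s2.png",ctrl.camera("side")[150:300,230:430,::-1].repeat(4,0).repeat(4,1))
plan([.5485,-.011,.0495],84.2,6)
```

```text
row [0.0005 0.0007 0.0111] [-0.0001  0.     -0.0002] x 6 t 4.55
```

View pics/s2.png

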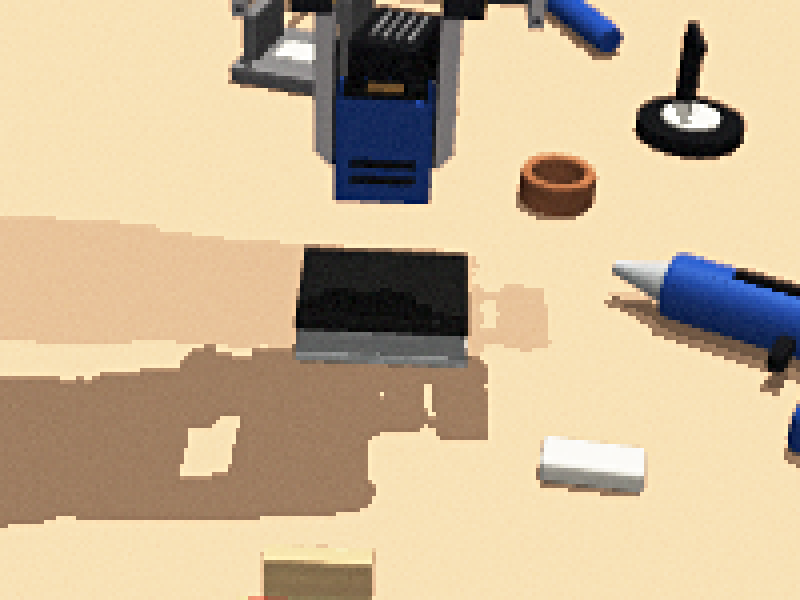

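The pack hangs upright and centred above the stand (the pack's bottom edge is at about (385,200), the stand at (385,290)). Lowering it now.

Call:
jog_arm([
  [0.002, 0.003, 0.02, 0, 0, 0, -1],
  [0, 0, 0.02, 0, 0, 0, -1],
  [0, 0, 0.015, 0, 0, 0, -1],
  [0, 0, 0.006, 0, 0, 0, -1],
  [0, 0, 0, 0, 0, 0, -1],
])

```text
time_s: 5.05
ee_pos: [0.5473, -0.0113, 0.0549]
eef_rot: [-3.14, 0.0, 1.469]
force: [-0.7, 0.4, -3.3]
grip_width: 0.0539
grip_force: 25.0
```

Call:
jog_arm([
  [0, 0, 0.002, 0, 0, 0, -1],
  [0, 0, 0.001, 0, 0, 0, -1],
  [0, 0, 0, 0, 0, 0, -1],
])

```text
time_s: 5.35
ee_pos: [0.5479, -0.0109, 0.0529]
eef_rot: [3.141, -0.0, 1.47]
force: [0.1, 0.1, -2.9]
grip_width: 0.0536
grip_force: 25.0
```

Call:
jog_arm([
  [0, 0, 0.002, 0, 0, 0, -1],
  [0, 0, 0.001, 0, 0, 0, -1],
  [0, 0, 0, 0, 0, 0, -1],
])

```text
time_s: 5.65
ee_pos: [0.5476, -0.0108, 0.0493]
eef_rot: [-3.141, -0.0, 1.47]
force: [0.2, -0.1, -3.6]
grip_width: 0.0541
grip_force: 25.0
```

Call:
jog_arm([
  [0, 0, 0.001, 0, 0, 0, -1],
  [0, 0, 0, 0, 0, 0, -1],
])

```text
time_s: 5.85
ee_pos: [0.5478, -0.0108, 0.0487]
eef_rot: [3.141, -0.0, 1.47]
force: [-1.5, 0.7, 0.1]
grip_width: 0.0539
grip_force: 25.0
```

Call:
jog_arm([
  [0, 0, 0, 0, 0, 0, -0.1],
  [0, 0, 0, 0, 0, 0, 0.4],
  [0, 0, 0, 0, 0, 0, 1],
  [0, 0, 0, 0, 0, 0, 1],
  [0, 0, 0, 0, 0, 0, 1],
])

```text
time_s: 6.35
ee_pos: [0.5477, -0.0108, 0.0485]
eef_rot: [3.141, 0.0, 1.47]
force: [1.1, 0.1, 0.4]
grip_width: 0.0824
grip_force: 0.0
```

Call:
jog_arm([
  [0, 0, 0, 0, 0, 0, 1],
  [0, 0, 0, 0, 0, 0, 1],
  [0, 0, -0.03, 0, 0, 0, 1],
  [0, 0, -0.04, 0, 0, 0, 1],
  [0, 0, -0.03, 0, 0, 0, 1],
])

```text
time_s: 6.85
ee_pos: [0.5479, -0.0108, 0.1506]
eef_rot: [3.14, -0.0, 1.47]
force: [-0.6, -1.0, -0.3]
grip_width: 0.0944
grip_force: 0.0
```

Call:
jog_arm([
  [0, 0, 0, 0, 0, -0.143, 1],
  [0, 0, 0, 0, 0, -0.143, 1],
  [0, 0, 0, 0, 0, -0.143, 1],
  [0, 0, 0, 0, 0, -0.143, 1],
  [0, 0, 0, 0, 0, -0.143, 1],
])

```text
time_s: 7.35
ee_pos: [0.5477, -0.0108, 0.1485]
eef_rot: [3.142, 0.0, 2.191]
force: [0.1, -0.5, -0.4]
grip_width: 0.094
grip_force: 0.0
```

Call:
jog_arm([
  [0, 0, 0, 0, 0, -0.143, 1],
  [0, 0, 0, 0, 0, -0.143, 1],
  [0, 0, 0, 0, 0, -0.143, 1],
  [0, 0, 0, 0, 0, -0.143, 1],
  [0, 0, 0, 0, 0, -0.143, 1],
])

```text
time_s: 7.85
ee_pos: [0.5476, -0.0108, 0.1484]
eef_rot: [3.142, -0.0, 2.906]
force: [-0.6, -0.1, -0.1]
grip_width: 0.0938
grip_force: 0.0
```

Call:
jog_arm([
  [0, 0, 0, 0, 0, -0.141, 1],
  [0, 0, 0, 0, 0, 0, 1],
  [0, 0, 0, 0, 0, 0, 1],
])

```text
time_s: 8.15
ee_pos: [0.5476, -0.0108, 0.1484]
eef_rot: [3.142, -0.0, 3.037]
force: [-0.0, 0.0, -1.6]
grip_width: 0.0938
grip_force: 0.0
```

Run:
```python
from h import *
m=ctrl.camera_model("wrist");im=ctrl.camera("wrist")
import pickle;pickle.dump(m,open("m2.pkl","wb"))
# blue mask bounding rect as a quick check + full picture
cv2.imwrite("pics/w2.png",im[:,:,::-1])
plan([.548,-.011,.15],174.2,1)
```

```text
row [-0.0004 -0.0001 -0.0016] [-0.      0.     -0.0036] x 1 t 8.2
```

View pics/w2.png

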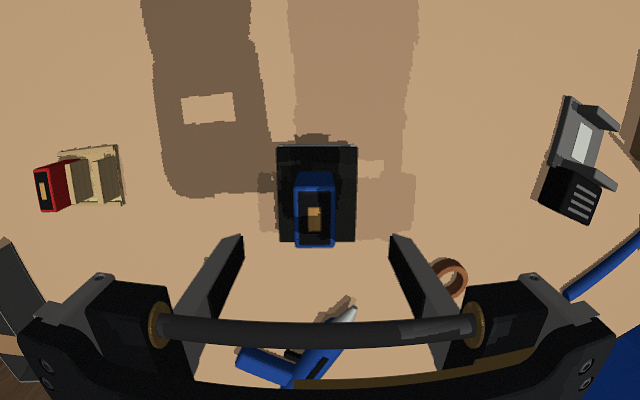

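The pack stands upright on the stand at (314,208), square and centred between the fingers. The red pack is in the rack at the left. The charger is at the right, with the patch at (583,145).

Call:
jog_arm([
  [0, 0, 0.03, 0, 0, 0, 1],
  [0, 0, 0.03, 0, 0, 0, 1],
  [0, 0, 0.02, 0, 0, 0, 1],
  [0, 0, 0.015, 0, 0, 0, 1],
  [0, 0, 0.006, 0, 0, 0, 0.8],
])

```text
time_s: 8.7
ee_pos: [0.547, -0.0107, 0.046]
eef_rot: [-3.142, -0.002, 3.038]
force: [-0.2, 0.1, -0.7]
grip_width: 0.089
grip_force: 0.0
```

Call:
jog_arm([
  [0, 0, 0, 0, 0, 0, 0.4],
  [0, 0, 0, 0, 0, 0, 0],
  [0, 0, 0, 0, 0, 0, -0.2],
  [0, 0, 0, 0, 0, 0, -0.4],
  [0, 0, 0, 0, 0, 0, -0.6],
])

```text
time_s: 9.2
ee_pos: [0.5478, -0.0108, 0.0479]
eef_rot: [3.142, 0.001, 3.041]
force: [-0.3, -0.6, -0.1]
grip_width: 0.0492
grip_force: 0.0
```

Call:
jog_arm([
  [0, 0, 0, 0, 0, 0, -1],
  [0, 0, 0, 0, 0, 0, -1],
  [0, 0, 0, 0, 0, 0, -1],
  [0, 0, 0, 0, 0, 0, -1],
])

```text
time_s: 9.6
ee_pos: [0.5477, -0.0109, 0.0476]
eef_rot: [-3.141, 0.0, 3.041]
force: [0.1, -1.9, 1.4]
grip_width: 0.0337
grip_force: 25.0
```

Call:
jog_arm([
  [0, 0, -0.01, 0, 0, 0, -1],
  [0, 0, -0.02, 0, 0, 0, -1],
  [0, 0, -0.03, 0, 0, 0, -1],
  [0, 0, -0.03, 0, 0, 0, -1],
  [0, 0, 0, 0, 0, 0, -1],
])

```text
time_s: 10.1
ee_pos: [0.5492, -0.0108, 0.1415]
eef_rot: [3.141, 0.006, 3.041]
force: [-0.5, 0.1, -3.4]
grip_width: 0.034
grip_force: 25.0
```

Run:
```python
from h import *
plan([.50,.25,.15],160,10)
m=ctrl.camera_model("wrist");Rm=cv2.Rodrigues(m["rvec"])[0];print(-Rm.T@m["tvec"],Rm[2])
```

```text
row [ 0.0103  0.0245 -0.0009] [0.0001 0.0006 0.0248] x 10 t 10.1
[ 0.4640756  -0.00180184  0.31878338] [ 0.29365149 -0.02849261 -0.95548782]
```

Call:
jog_arm([
  [0.005, 0.012, -0.001, 0, 0, 0.012, -1],
  [0.01, 0.0245, -0.001, 0, 0, 0.025, -1],
  [0.0115, 0.0275, -0.001, 0, 0, 0.028, -1],
  [0.0115, 0.0275, -0.001, 0, 0, 0.028, -1],
  [0.0115, 0.0275, -0.001, 0, 0, 0.028, -1],
])

```text
time_s: 10.6
ee_pos: [0.5153, 0.1152, 0.1412]
eef_rot: [-3.141, -0.002, 2.918]
force: [-1.0, 0.8, -3.8]
grip_width: 0.034
grip_force: 25.0
```

Call:
jog_arm([
  [0.0115, 0.0275, -0.001, 0, 0, 0.028, -1],
  [0.0115, 0.0275, -0.001, 0, 0, 0.028, -1],
  [0.0115, 0.0275, -0.001, 0, 0, 0.028, -1],
  [0.011, 0.0265, -0.001, 0, 0, 0.025, -1],
  [0.008, 0.018, 0, 0, 0, 0.018, -1],
])

```text
time_s: 11.1
ee_pos: [0.4981, 0.2524, 0.1452]
eef_rot: [-3.141, -0.001, 2.793]
force: [0.9, -0.0, -3.3]
grip_width: 0.0338
grip_force: 25.0
```

Call:
jog_arm([
  [0, 0, 0, 0, 0, 0, -1],
  [0, 0, 0, 0, 0, 0, -1],
  [0, 0, 0, 0, 0, 0, -1],
])

```text
time_s: 11.4
ee_pos: [0.4989, 0.25, 0.1458]
eef_rot: [-3.141, -0.001, 2.792]
force: [-0.5, 0.4, -2.9]
grip_width: 0.034
grip_force: 25.0
```

Run:
```python
from h import *
import pickle
m=ctrl.camera_model("wrist");im=ctrl.camera("wrist")[:,:,::-1].copy()
pickle.dump(m,open("m3.pkl","wb"))
cv2.imwrite("pics/w3.png",im)
# where the charger is expected
Rm=cv2.Rodrigues(m["rvec"])[0];p=Rm@np.array([.507,.36,.014])+m["tvec"];th=np.arctan2(np.hypot(p[0],p[1]),p[2])
u=m["intrinsics"][:2,2]+m["intrinsics"][0,0]*th*p[:2]/np.hypot(p[0],p[1]);print(u)
x,y=int(u[0])-80,int(u[1])-60
x=min(max(x,0),480);y=min(max(y,0),280);print("off",x,y)
cv2.imwrite("pics/w3c.png",cv2.resize(im[y:y+120,x:x+160],None,fx=5,fy=5,interpolation=cv2.INTER_CUBIC))
print(ctrl.get_obs())
```

```text
[416.48571902 166.36719026]
off 336 106
{'time_s': 11.45, 'qpos': array([ 3.98723519e-01,  3.72812202e-01,  1.56701794e+00, -3.28385081e-05,
        1.20240217e+00, -8.22557176e-01]), 'joint_vel': array([-0.00167519, -0.00376874, -0.00148712,  0.00101549,  0.00067644,
        0.00291542]), 'tau': array([ 4.55325013e-01, -5.72103453e+01, -3.48117399e+01,  4.74672136e-02,
        6.03570719e-02, -1.17922289e-02]), 'ee_pos': array([0.49905967, 0.24995492, 0.14605919]), 'eef_rot': array([-3.14113502e+00, -4.47959515e-04,  2.79208875e+00]), 'force': array([ 0.7095372 , -0.53463041, -3.38876103]), 'moment': array([ 0.0147888 , -0.15219515, -0.01007965]), 'grip_force': 24.999437034130096, 'grip_width': 0.03409071230761312}
```

View pics/w3c.png

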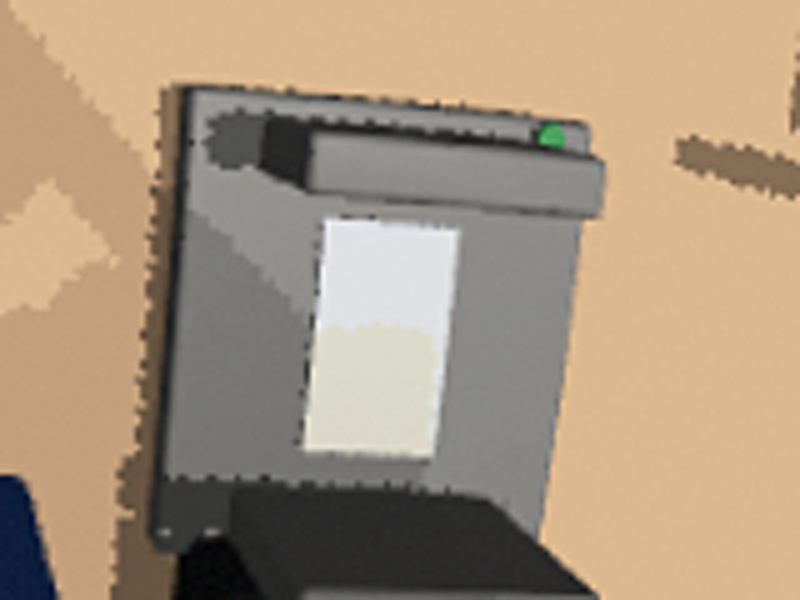

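Run:
```python
from h import *
import pickle
m=pickle.load(open("m3.pkl","rb"))
f=lambda L:[(x/5+336-.4,y/5+106-.4) for x,y in L]
P=ground(m,f([(326,218),(460,228),(434,461),(304,452)]),.014,True);rep("patch",P)
c=P.mean(0)
E=ground(m,f([(190,95),(160,500),(590,130),(545,500)]),.014,True)
print("edge angs",[np.degrees(np.arctan2(*(E[i+1]-E[i])[[1,0]])).round(1) for i in(0,2)])
F=ground(m,f([(245,488),(480,495)]),.014,True)
T=ground(m,f([(310,135),(605,160),(600,215),(300,190)]),.054,True);rep("post top",T)
for a in(-20,-22,-24,-26):
    r=np.radians(a);X=np.array([np.cos(r),np.sin(r),0]);Y=np.array([-X[1],X[0],0])
    g=lambda Q:[(round(1e3*(q-c)@X,1),round(1e3*(q-c)@Y,1)) for q in Q]
    print(a,"edges",g(E),"tower foot",g(F),"post",g(T))
```

```text
patch c [0.5132 0.3532 0.014 ] len [30. 51. 30. 50.] ang [  68.   -21.9 -113.6  158.1]
edge angs [np.float64(-22.0), np.float64(-21.9)]
post top c [0.4761 0.3665 0.054 ] len [59. 10. 60. 10.] ang [  68.4  -21.3 -112.   151.7]
-20 edges [(np.float64(-50.0), np.float64(-43.6)), (np.float64(35.0), np.float64(-46.6)), (np.float64(-47.2), np.float64(44.8)), (np.float64(35.1), np.float64(42.0))] tower foot [(np.float64(32.3), np.float64(-28.2)), (np.float64(33.9), np.float64(25.9))] post [(np.float64(-45.3), np.float64(-29.0)), (np.float64(-43.8), np.float64(29.5)), (np.float64(-33.3), np.float64(29.3)), (np.float64(-35.4), np.float64(-30.4))]
-22 edges [(np.float64(-48.5), np.float64(-45.3)), (np.float64(36.6), np.float64(-45.3)), (np.float64(-48.7), np.float64(43.1)), (np.float64(33.6), np.float64(43.2))] tower foot [(np.float64(33.3), np.float64(-27.1)), (np.float64(33.0), np.float64(27.0))] post [(np.float64(-44.3), np.float64(-30.6)), (np.float64(-44.8), np.float64(28.0)), (np.float64(-34.3), np.float64(28.1)), (np.float64(-34.3), np.float64(-31.7))]
-24 edges [(np.float64(-46.9), np.float64(-46.9)), (np.float64(38.1), np.float64(-44.0)), (np.float64(-50.2), np.float64(41.4)), (np.float64(32.1), np.float64(44.4))] tower foot [(np.float64(34.2), np.float64(-25.9)), (np.float64(32.0), np.float64(28.2))] post [(np.float64(-43.2), np.float64(-32.1)), (np.float64(-45.7), np.float64(26.4)), (np.float64(-35.3), np.float64(26.9)), (np.float64(-33.2), np.float64(-32.8))]
-26 edges [(np.float64(-45.2), np.float64(-48.5)), (np.float64(39.6), np.float64(-42.7)), (np.float64(-51.6), np.float64(39.6)), (np.float64(30.5), np.float64(45.5))] tower foot [(np.float64(35.1), np.float64(-24.7)), (np.float64(31.0), np.float64(29.3))] post [(np.float64(-42.1), np.float64(-33.6)), (np.float64(-46.6), np.float64(24.8)), (np.float64(-36.2), np.float64(25.6)), (np.float64(-32.0), np.float64(-34.0))]
```

Seat centre is about (0.512, 0.3525) with yaw −22°. The post and tower faces come out at −34 and +33 mm and the base edges at ±45 mm, which matches the given sizes.

```bash
python3 -c "
from h import *
plan([.5123,.3525,.146],158,5)"
```

```text
row [0.0048 0.0201 0.    ] [-0.0001 -0.0001  0.0069] x 5 t 11.45
```

Call:
jog_arm([
  [0.0048, 0.016, 0, 0, 0, 0.007, -1],
  [0.0048, 0.0245, 0, 0, 0, 0.007, -1],
  [0.0048, 0.0245, 0, 0, 0, 0.007, -1],
  [0.0048, 0.021, 0, 0, 0, 0.007, -1],
  [0.0048, 0.0145, 0, 0, 0, 0.007, -1],
])

```text
time_s: 11.95
ee_pos: [0.5126, 0.3537, 0.1462]
eef_rot: [-3.141, -0.0, 2.757]
force: [-0.1, -0.7, -3.5]
grip_width: 0.0339
grip_force: 25.0
```

Call:
jog_arm([
  [0, 0, 0, 0, 0, 0, -1],
  [0, 0, 0, 0, 0, 0, -1],
  [0, 0, 0, 0, 0, 0, -1],
  [0, 0, 0, 0, 0, 0, -1],
])

```text
time_s: 12.35
ee_pos: [0.5124, 0.3525, 0.1466]
eef_rot: [3.142, 0.0, 2.757]
force: [-0.1, 1.2, -3.5]
grip_width: 0.0338
grip_force: 25.0
```

```bash
python3 -c "
from h import *
plan([.5123,.3525,.100],158,1)"
```

```text
row [ 0.0001 -0.      0.0466] [ 0.      0.0001 -0.0006] x 1 t 12.35
```

Call:
jog_arm([
  [0, 0, 0.02, 0, 0, 0, -1],
  [0, 0, 0.02, 0, 0, 0, -1],
  [0, 0, 0.01, 0, 0, 0, -1],
  [0, 0, 0.01, 0, 0, 0, -1],
  [0, 0, 0.01, 0, 0, 0, -1],
])

```text
time_s: 12.85
ee_pos: [0.5126, 0.3533, 0.0764]
eef_rot: [3.141, 0.001, 2.758]
force: [0.3, 0.3, -2.7]
grip_width: 0.0338
grip_force: 25.0
```

Call:
jog_arm([
  [0, 0, 0.01, 0, 0, 0, -1],
  [0, 0, 0.01, 0, 0, 0, -1],
  [0, 0, 0.01, 0, 0, 0, -1],
  [0, 0, 0.005, 0, 0, 0, -1],
  [0, 0, 0, 0, 0, 0, -1],
])

```text
time_s: 13.35
ee_pos: [0.5119, 0.3531, 0.0406]
eef_rot: [-3.141, -0.001, 2.758]
force: [-0.7, -0.2, -3.7]
grip_width: 0.0338
grip_force: 25.0
```

Call:
jog_arm([
  [0, 0, 0.003, 0, 0, 0, -1],
  [0, 0, 0.002, 0, 0, 0, -1],
  [0, 0, 0.001, 0, 0, 0, -1],
  [0, 0, 0, 0, 0, 0, -1],
  [0, 0, 0, 0, 0, 0, -1],
])

```text
time_s: 13.85
ee_pos: [0.5123, 0.3533, 0.0356]
eef_rot: [3.141, 0.0, 2.758]
force: [-0.7, 0.0, -4.4]
grip_width: 0.0342
grip_force: 25.0
```

Call:
jog_arm([
  [0, 0, 0.001, 0, 0, 0, -1],
  [0, 0, 0.001, 0, 0, 0, -1],
  [0, 0, 0, 0, 0, 0, -1],
])

```text
time_s: 14.15
ee_pos: [0.5122, 0.3532, 0.0333]
eef_rot: [-3.141, -0.0, 2.758]
force: [0.4, -0.6, -3.5]
grip_width: 0.034
grip_force: 25.0
```

Call:
jog_arm([
  [0, 0, 0.001, 0, 0, 0, -1],
  [0, 0, 0.001, 0, 0, 0, -1],
  [0, 0, 0, 0, 0, 0, -1],
  [0, 0, 0, 0, 0, 0, -1],
])

```text
time_s: 14.55
ee_pos: [0.5124, 0.3533, 0.0316]
eef_rot: [3.141, 0.0, 2.758]
force: [-1.2, -0.5, -0.5]
grip_width: 0.034
grip_force: 25.0
```

Contact at the expected height, so I'll release and retreat.

Call:
jog_arm([
  [0, 0, 0.0005, 0, 0, 0, -1],
  [0, 0, 0, 0, 0, 0, -0.3],
  [0, 0, 0, 0, 0, 0, 0.2],
  [0, 0, 0, 0, 0, 0, 0.6],
  [0, 0, 0, 0, 0, 0, 0.8],
])

```text
time_s: 15.05
ee_pos: [0.5123, 0.3533, 0.031]
eef_rot: [3.141, 0.0, 2.758]
force: [-0.9, -0.4, -0.1]
grip_width: 0.0548
grip_force: 0.0
```

Call:
jog_arm([
  [0, 0, 0, 0, 0, 0, 0.8],
  [0, 0, 0, 0, 0, 0, 0.8],
  [0, 0, -0.02, 0, 0, 0, 0.8],
  [0, 0, -0.04, 0, 0, 0, 0.8],
  [0, 0, -0.04, 0, 0, 0, 0.8],
])

```text
time_s: 15.55
ee_pos: [0.5119, 0.353, 0.1317]
eef_rot: [-3.14, -0.001, 2.758]
force: [0.8, 0.8, 0.5]
grip_width: 0.0843
grip_force: 0.0
```

Call:
jog_arm([
  [0, 0, -0.03, 0, 0, 0, 0.8],
  [0, 0, -0.02, 0, 0, 0, 0.8],
  [0, 0, 0, 0, 0, 0, 0.8],
  [0, 0, 0, 0, 0, 0, 0.8],
])

```text
time_s: 15.95
ee_pos: [0.5121, 0.3532, 0.1802]
eef_rot: [-3.141, -0.0, 2.758]
force: [0.6, 0.5, -0.4]
grip_width: 0.0846
grip_force: 0.0
```

Run:
```python
from h import *
a=ctrl.camera("wrist")[90:300,220:420,::-1]
b=ctrl.camera("side")[120:330,240:440,::-1]
cv2.imwrite("pics/fin.png",cv2.resize(np.hstack([a,b]),None,fx=2,fy=2,interpolation=cv2.INTER_CUBIC))
```

```text
(no output)
```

View pics/fin.png

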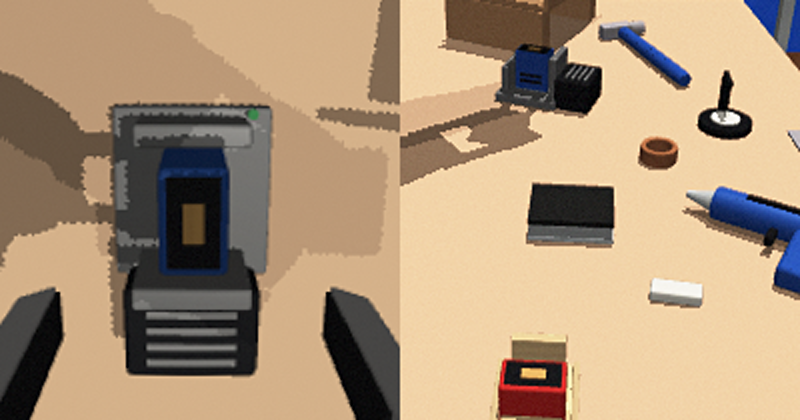

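The blue pack sits upright and square between the post and the tower (left panel, about (193,220)). The red pack stands in the rack (right panel, about (533,385)).

```bash
python3 -c "
from station import ctrl
print(ctrl.hand_in())"
```

```text
the job is handed in; nothing more can be done
None
```

The blue battery is in the charger, upright, square and released between the two end posts, after a stop on the stand; the red one is still in the rack, and I handed the job in at about 16 s (no verdict was returned).

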